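Level the glass-bonding table with its screw foot and hold the spirit level down

ROBOT

A 7-joint arm with a two-finger parallel gripper is mounted at the origin on the work surface. World frame = base frame: x ahead of the robot, y to its left, z up, the work surface at z = 0. Lengths are in m, angles in rad, forces in N, time in s.
With the tool pointing down it reaches from about 0.425 to 0.925 m from the base axis. Payload 6.8 kg.
Tool frame: the origin (TCP) lies at the very end of the fingers, on their centre line; the grasp point (between the pads) lies 19 mm behind it; z points along the fingers, y is the line along which they close (so a half turn about z gives the same grasp; the last joint's range is limited). The gripper opens to 85 mm and grips with 20 to 120 N. Pads are 22 mm wide; open, the fingers measure 114 mm over their backs; the gripper's body (76 mm by 85 mm) begins 54 mm behind the grasp point. The pads swing forward as they close: fully open they stand 13 mm farther back than shut.
Start: joints at [1.073, 0.477, 0.022, 1.555, -0.011, 1.109, -0.083], TCP at [0.257, -0.624, 0.199] pointing down, gripper open.
Joint ranges: [-2.96, 2.96], [-0.34, 2.1], [-1.41, 1.46], [0.24, 2.44], [-1.37, 4.51], [0.17, 1.92], [-2.96, 2.96]. Speed limits (rad/s): [2.39, 2.39, 3.14, 3.14, 3.14, 3.14, 3.14].

INTERFACE

Orientations are given as a unit quaternion [w, x, y, z].
In Python, from station import telemetry, viewer, job, search_frame, cut_out gives the robot as it stands. The module is installed in compiled form; this text tells all that it offers.
- The arm moves only by the shell command python3 -m crank 'ROWS' [FORCE]. ROWS is JSON, a list of rows, each an object with "delta_rot": the turn, a rotation vector about the tool's x, y, z in degrees, a list of three; "xyz": the shift along the tool's x, y, z in m, a list of three; "fingers": the gripper command: -1 is fully open, 1 is shut, values between are in proportion. In form: [{"delta_rot": [ax, ay, az], "xyz": [dx, dy, dz], "fingers": fingers}, ...]. A call has 1 to 10 rows; each row is the pose to reach, as a shift and turn from the pose commanded when the call began, along the tool's axes at that moment; what a row does not reach only later rows make up. A row lasts 1/10 s, in which the tool goes at most 50 mm and 8.59 degrees, less where a joint would pass 70% of its speed; a pose out of reach is approached as far as the arm can. A call with a gripper value outside its range is refused whole. The fingers move at their own pace and stop on an object; FORCE is the grip in N (left out, the last holds). Time passes only in rows, so rows that repeat a pose let the fingers close. It gives the time, the measured TCP pose, the force, the opening and the grip force at its end, in the units of the state.
- telemetry.get_obs(): the state, without advancing time (a new reading comes with each control period).
- viewer.read_camera(name): name is "scene" or "top" or "wrist"; returns a dict with "img" (420x560x3 uint8, red, green, blue), "fx", "fy", "cx", "cy" (pixels), "origin" and "rotation" of the camera in the world. Camera axes: x right, y up, looking along -z (the intrinsics and any distortion apply to the point x, -y, -z); pixel columns grow to the right and rows downward; lengths in m; the calibration is good to about 2 mm. A picture is of the moment at which its call begins. There is no depth.
- job.hand_in(): hands the job in; it is judged then, once.
Trained networks look in the newest picture that a camera, given by its name, has taken for a name from the list of things; names that differ only in an ending like _2 or _b are one class to them, and where a whole thing is asked for, a point or a joint stands for the part that bears it (a point fixed in the world has none). Each returns a list of dicts, best first, with "score" (0 to 1); they miss things now and then, are a little off and sometimes report something else, mostly with a low value. They report only what shows in the picture. A call takes as long as a camera call. They do not tell look-alikes from the thing itself.
- search_frame(camera, thing): "pixel" ([column, row] in pixels, amid what is visible of it).
- cut_out(camera, thing): "pixels" (420x560 bool, what is visible of it) and "pixel" ([column, row] in pixels, amid what is visible of it).
The state is a dict: "t": time; "q": joint angles; "joint_vel": joint speeds; "joint_torque": joint torques, N m; "eef_pos": TCP position; "tool_rot": TCP orientation; "contact_force": force on the tool from outside, world axes, zero at the start; "torque": the same for the moment, N m; "gripper_width": opening from 0.0 (shut) to 1.0 (fully open); "grasp_force": force on a finger pad.
Only numpy, scipy, OpenCV 4.12 (cv2) and the standard library are available. Lean on these libraries where they do the work, as an engineer would, in place of code of your own. Each camera call takes 0.05 s, during which the arm holds its last target. There are 200 camera calls.

TASK

Level the aluminium glass-bonding table: lay the yellow spirit level lengthwise, wholly on the bare strip of the plate beside the black phone jig, pressing it down flat as you set it, then turn the black hand wheel of the screw foot until the bubble rests between the two black lines. Then press the level down flat on the plate with the fingertips, firmly but not hard (some 10 N), and keep pressing with the bubble still between its lines: the program finishes while you hold it down, ready for a colleague to tighten the lock nut. Leave the card terminal, the tape dispenser, the cleaner bottle and the phone alone.

Things in the scene. Friction and masses are not known exactly. Their poses are not given: they have to be found in the camera images.
- level: Yellow spirit level with black end caps, 150 long x 22 wide x 32 high, about 0.25 kg. Origin: centre of its underside; x along its length, z up. Green vial in the middle of the top (x -30 to 30 mm, 31 mm high), lines at x = -8 and 8 mm, white bubble 12 mm long. On each end, 33 to 73 mm from the middle, a soft orange rubber pad, top at 32 mm: it gives 1 mm per 4 N, 4 mm at most.
- bubble (a joint): Place of the bubble's middle along the level's x axis, in m: 0 midway between the two lines, positive towards the level's +x end; wholly between the lines within +-0.002. It goes to the HIGHER end: 1.0 mm for each mrad of slope, settling in about 2 s. Range +-0.018.
- plate: Aluminium plate, 220 x 170 x 12, top about 40 mm above the counter. Origin: underside, on the line through its two fixed feet. x runs lengthwise, away from the screw foot: plate from x = -205 to 15, y -85 to 85 mm; a 50 mm wide tongue goes on to x = -270. Black phone jig on y -7 to 81, 8 mm high; y -85 to -7 is bare. It only tilts about the fixed feet; the screw end starts low, by 5 to 10 mrad.
- rest (a point): Point on the plate's top face, in the middle of the bare strip (plate x = -95, y = -46 mm). Same axes as the plate: x lengthwise, away from the screw foot; z square to the plate. The level goes here, its length along this x axis, either end first.
- wheel_mid (a point): Middle of the black knurled hand wheel, on its axis (plate x = -245, y = 0): 40 mm diameter, 18 mm thick, from 14 to 32 mm above the plate, white mark on top. Grip across it at any angle. Clockwise from above lifts this end, 4 mm a turn: 1 rad changes the slope by 2.6 mrad and moves the bubble 2.6 mm towards the wheel's end. Stays where left; stops lie over a turn beyond level.
- terminal: Black card terminal with keys and a screen, 170 x 78 x 48, on the counter beyond the table. Origin: centre of its underside. Leave alone.
- tape: Black desk tape dispenser with a cream roll, 140 x 60 x 80 high. Origin: centre of its underside. Leave alone.
- cleaner: Blue cleaner bottle with a white cap, 42 diameter x 110 high. Origin: centre of its underside. Leave alone.
- phone: Phone lying flat, 150 x 73 x 9. Origin: centre of its underside. Leave alone.
Things that resemble listed ones, but are neither listed nor needed, are in the scene too. What is meant by the level is not pink, and is the larger of those in its own colour.

How it is judged:
On the way, in this order (a step that is already met when the one before it is completed fails the run):
1. the level lies flat and lengthwise, wholly on the bare strip, and the fingers press it onto the plate (contact force between level and plate above 4.5 N and contact force between the fingers and level above 1 N and angle between the x axis of level and the x axis of rest, either way round below 0.17 rad and angle between the z axis of level and the z axis of rest, either way round below 0.02 rad and x of level in the frame of rest between -0.035 and 0.035 m and y of level in the frame of rest between -0.028 and 0.028 m), for 0.1 s.
2. the foot is turned until the plate is level and the bubble of the level lying on it rests between the lines (angle between rest's own z axis and vertical below 0.0025 rad and value of joint bubble between -0.002 and 0.002 m and angle between the z axis of level and the z axis of rest, either way round below 0.02 rad), for 0.3 s.
At the end, for the whole second after the job is handed in: Fingers press the level (over 2 N) so that it bears on the plate with 5.5 to 35 N; it is at rest, flat, lengthwise within 0.17 rad, wholly on the bare strip (within 35 mm along, 28 mm across of its middle); bubble within 2 mm of the middle, plate within 2.5 mrad of level (contact force between the fingers and level above 2 N and contact force between level and plate between 5.5 and 35 N and value of joint bubble between -0.002 and 0.002 m and angle between rest's own z axis and vertical below 0.0025 rad and angle between the x axis of level and the x axis of rest, either way round below 0.17 rad and angle between the z axis of level and the z axis of rest, either way round below 0.01 rad and x of level in the frame of rest between -0.035 and 0.035 m and y of level in the frame of rest between -0.028 and 0.028 m and z of level in the frame of rest below 0.003 m and linear speed of level below 0.01 m/s); the arm keeps its last pose, push and grip.
It fails at once if the level is pressed on the plate with more than 90 N (contact force between level and plate above 90 N).
It fails at once if the card terminal, tape dispenser, cleaner bottle or phone is moved by more than 25 mm (distance of any of terminal, tape, cleaner, phone from where it was at the start of the episode above 0.025 m).
It also fails if it takes over 72 s, if anything falls off the work surface, if the arm or the gripper's body presses on something with over 40 N, if the wrist force passes 120 N, or if a joint passes its speed limit or range.

## Working session

There is one attempt and no reset: what is moved stays moved. The work goes in short steps, Python scripts to look and compute and a shell command to move; the robot and the scene stay as the last step left them, time stands still between calls to the robot, and variables do not carry over. Pictures are saved under pics/ and viewed, at most 10 in all, crops included, and the job is handed in when it is done.

```bash
mkdir -p pics; cat > h.py <<'E'
import numpy as np, cv2
from station import telemetry, viewer, job, search_frame, cut_out
from scipy.spatial.transform import Rotation as R
def ray(c,px):
    d=np.array([(px[0]-c['cx'])/c['fx'],-(px[1]-c['cy'])/c['fy'],-1.])
    return np.array(c['origin']),np.array(c['rotation']).reshape(3,3)@d
def at(c,px,z):
    o,d=ray(c,px); return o+d*(z-o[2])/d[2]
def save(c,n): cv2.imwrite(n,cv2.cvtColor(c['img'],cv2.COLOR_RGB2BGR))
E
python3 - <<'E'
from h import *
o=telemetry.get_obs(); print(o['t'],o['eef_pos'],o['tool_rot'],o['contact_force'])
ims=[]
for n in('scene','top'):
    c=viewer.read_camera(n); ims.append(c['img']); print(n,c['origin'],c['fx'],[k for k in c])
    for t in('level','plate','wheel_mid','terminal','tape','cleaner','phone'):
        for r in search_frame(n,t)[:4]: print(t,round(r['score'],2),np.round(r['pixel']),np.round(at(c,r['pixel'],.04),3))
cv2.imwrite('pics/a.png',cv2.cvtColor(ims[0],cv2.COLOR_RGB2BGR)); cv2.imwrite('pics/b.png',cv2.cvtColor(ims[1],cv2.COLOR_RGB2BGR))
E
```

```text
0.0 [ 0.2562341  -0.62376755  0.19804382] [-8.69334584e-04  9.81065448e-01  1.93674403e-01 -2.39605434e-04] [-0.15170069  0.7459888  -0.73237759]
scene [1.44446152 0.32650213 0.86406922] 488.7756825428469 ['img', 'fx', 'fy', 'cx', 'cy', 'origin', 'rotation']Traceback (most recent call last):
  File "<stdin>", line 7, in <module>
  File "h.py", line 8, in at
    o,d=ray(c,px); return o+d*(z-o[2])/d[2]
        ~~~^^^^^^
  File "h.py", line 6, in ray
    return np.array(c['origin']),np.array(c['rotation']).reshape(3,3)@d
                                 ~~~~~~~~~~~~~~~~~~~~~~~~~~~~~~~^^^^^
ValueError: cannot reshape array of size 4 into shape (3,3)
```

Camera rotation is a quaternion [w,x,y,z].

```bash
sed -i "s/np.array(c\['rotation'\]).reshape(3,3)@d/R.from_quat(np.array(c['rotation'])[[1,2,3,0]]).as_matrix()@d/" h.py
python3 - <<'E'
from h import *
ims=[]
for n in('scene','top'):
    c=viewer.read_camera(n); ims.append(c['img']); print(n,c['origin'],c['fx'])
    for t in('level','plate','wheel_mid','terminal','tape','cleaner','phone'):
        for r in search_frame(n,t)[:4]: print(t,round(r['score'],2),np.round(r['pixel']),np.round(at(c,r['pixel'],.04),3))
cv2.imwrite('pics/a.png',cv2.cvtColor(ims[0],cv2.COLOR_RGB2BGR)); cv2.imwrite('pics/b.png',cv2.cvtColor(ims[1],cv2.COLOR_RGB2BGR))
E
```

```text
scene [1.44446152 0.32650213 0.86406922] 488.7756825428469
level 0.71 [201. 187.] [ 0.58  -0.172  0.04 ]
level 0.61 [138. 164.] [ 0.542 -0.379  0.04 ]
level 0.59 [217. 159.] [ 0.456 -0.183  0.04 ]
plate 0.94 [345. 194.] [0.492 0.19  0.04 ]
wheel_mid 0.74 [289. 189.] [0.518 0.049 0.04 ]
terminal 0.66 [224. 262.] [ 0.799 -0.017  0.04 ]
tape 0.72 [290. 190.] [0.518 0.051 0.04 ]
tape 0.56 [150. 232.] [ 0.767 -0.219  0.04 ]
cleaner 0.88 [356. 270.] [0.733 0.268 0.04 ]
cleaner 0.71 [342. 196.] [0.501 0.185 0.04 ]
phone 0.67 [459. 245.] [0.587 0.479 0.04 ]
top [0.52791459 0.06725699 1.15847816] 438.7659837086943
level 0.83 [370. 228.] [ 0.545 -0.196  0.04 ]
level 0.82 [373. 278.] [ 0.418 -0.201  0.04 ]
level 0.61 [442. 242.] [ 0.507 -0.382  0.04 ]
plate 0.7 [218. 251.] [0.488 0.192 0.04 ]
wheel_mid 0.58 [272. 229.] [0.544 0.054 0.04 ]
terminal 0.83 [302. 135.] [ 0.786 -0.022  0.04 ]
tape 0.74 [381. 151.] [ 0.743 -0.227  0.04 ]
tape 0.65 [216. 251.] [0.488 0.198 0.04 ]
cleaner 0.54 [192. 151.] [0.744 0.259 0.04 ]
phone 0.68 [111. 230.] [0.545 0.461 0.04 ]
```

View pics/a.png

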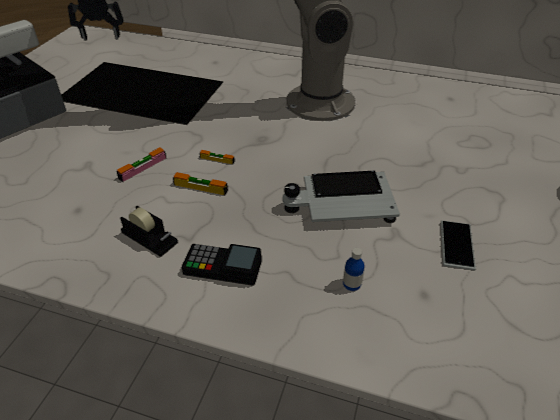

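View pics/b.png

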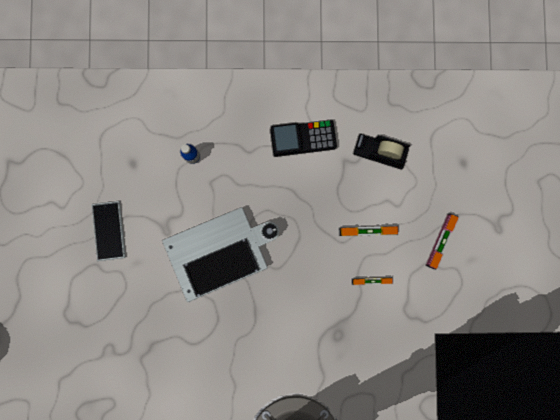

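Candidates in the top picture are yellow large (370,230), yellow small (372,281) and pink (442,242). The large yellow one fits the description. I'll confirm it in a crop and work out the poses.

```bash
python3 - <<'E'
from h import *
c=viewer.read_camera('top'); im=c['img']
for r in cut_out('top','level'):
    m=r['pixels'].astype(np.uint8); p=cv2.findNonZero(m); rc=cv2.minAreaRect(p)
    b=cv2.boxPoints(rc); w=np.array([at(c,q,.030) for q in b])
    e=[w[1]-w[0],w[2]-w[1]]; L=[np.linalg.norm(k) for k in e]; l=e[int(np.argmax(L))]
    print('level',round(r['score'],2),np.round(rc[0]),np.round(at(c,rc[0],.03),4),'size',np.round(sorted(L),3),'yaw',round(np.degrees(np.arctan2(l[1],l[0]))%180,1))
r=cut_out('top','plate')[0]; m=r['pixels'].astype(np.uint8)
cn=max(cv2.findContours(m,0,2)[0],key=cv2.contourArea)
ap=cv2.approxPolyDP(cn,3,True)[:,0]; print('plate poly',ap.tolist(),np.round([at(c,q,.04)[:2] for q in ap],3).tolist())
v=cv2.resize(im[195:310,155:285],None,fx=4,fy=4,interpolation=2)
w=cv2.resize(im[210:300,325:465],None,fx=3,fy=3,interpolation=2)
out=np.zeros((v.shape[0]+0,800,3),np.uint8); 
out=np.zeros((560,800,3),np.uint8); w=cv2.resize(im[215:295,335:405],None,fx=4,fy=4); out[:460,:520]=v; out[:320,520:800]=w
cv2.imwrite('pics/c.png',out[...,::-1])
E
```

```text
level 0.85 [371. 281.] [ 0.4095 -0.1983  0.03  ] size [0.018 0.104] yaw 91.7
level 0.72 [368. 230.] [ 0.539  -0.1929  0.03  ] size [0.022 0.152] yaw 91.3
plate poly [[277, 226], [266, 222], [251, 227], [242, 210], [235, 209], [164, 239], [186, 298], [223, 287], [264, 267], [258, 246], [275, 237]] [[0.552, 0.043], [0.562, 0.071], [0.55, 0.109], [0.593, 0.132], [0.596, 0.149], [0.521, 0.328], [0.372, 0.272], [0.399, 0.18], [0.448, 0.076], [0.501, 0.091], [0.524, 0.048]]
```

View pics/c.png

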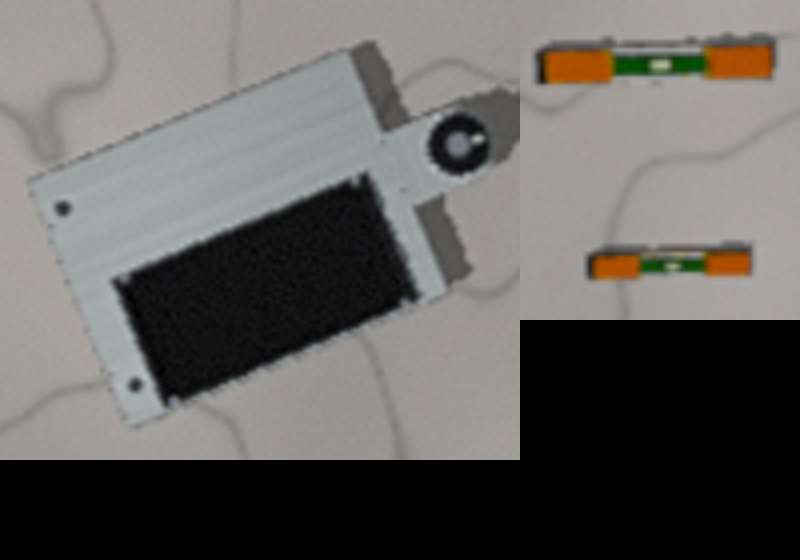

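```bash
python3 - <<'E'
from h import *
c=viewer.read_camera('top')
C={'tl(15,-85)':((162,240),.04),'tr(-205,-85)':((242.5,207),.0385),'bl(15,85)':((188,302),.04),'br(-205,85)':((267.5,267.5),.0385),'wheel':((270,231.3),.070),'level':((369.7,230.5),.032)}
P={k:at(c,*v) for k,v in C.items()}
for k in P: print(k,np.round(P[k],4))
src=np.array([[15,-85],[-205,-85],[15,85],[-205,85],[-245,0]])/1e3
dst=np.array([P[k][:2] for k in list(P)[:5]])
# rigid fit
a=src-src.mean(0); b=dst-dst.mean(0); U,S,V=np.linalg.svd(a.T@b); M=(U@V).T
print(np.linalg.det(M),'yaw',np.degrees(np.arctan2(M[1,0],M[0,0]))); t=dst.mean(0)-M@src.mean(0)
print('res',np.round((src@M.T+t-dst)*1e3,1).tolist())
for n,p in('rest',(-95,-46)),('wheel',(-245,0)),('origin',(0,0)): print(n,M@np.array(p)/1e3+t)
o=telemetry.get_obs(); print(o['t'],o['eef_pos'],R.from_quat(o['tool_rot'][[1,2,3,0]]).as_matrix().round(4).tolist())
E
```

```text
tl(15,-85) [0.5181 0.3332 0.04  ]
tr(-205,-85) [0.6007 0.1304 0.0385]
bl(15,85) [0.3625 0.2671 0.04  ]
br(-205,85) [0.4466 0.0674 0.0385]
wheel [0.538  0.0608 0.07  ]
level [ 0.5388 -0.1968  0.032 ]
1.0 yaw 112.445984320318
res [[0.2, 0.5], [1.6, -0.1], [-1.3, 1.6], [-1.5, -2.0], [1.0, 0.1]]
rest [0.52423222 0.21705867]
wheel [0.53898903 0.06085933]
origin [0.44544502 0.2872981 ]
1.1 [ 0.25649267 -0.62437931  0.19899291] [[0.925, 0.38, -0.0], [0.38, -0.925, 0.0], [-0.0, -0.0, -1.0]]
```

```bash
python3 -m crank '[{"delta_rot":[0,0,-69.5],"xyz":[0.424,-0.288,0.05],"fingers":-0.3},{"delta_rot":[0,0,-69.5],"xyz":[0.424,-0.288,0.05],"fingers":-0.3},{"delta_rot":[0,0,-69.5],"xyz":[0.424,-0.288,0.05],"fingers":-0.3},{"delta_rot":[0,0,-69.5],"xyz":[0.424,-0.288,0.05],"fingers":-0.3},{"delta_rot":[0,0,-69.5],"xyz":[0.424,-0.288,0.05],"fingers":-0.3},{"delta_rot":[0,0,-69.5],"xyz":[0.424,-0.288,0.05],"fingers":-0.3},{"delta_rot":[0,0,-69.5],"xyz":[0.424,-0.288,0.05],"fingers":-0.3},{"delta_rot":[0,0,-69.5],"xyz":[0.424,-0.288,0.05],"fingers":-0.3},{"delta_rot":[0,0,-69.5],"xyz":[0.424,-0.288,0.05],"fingers":-0.3},{"delta_rot":[0,0,-69.5],"xyz":[0.424,-0.288,0.05],"fingers":-0.3}]' 40
cat >> h.py <<'E'
def pose():
    o=telemetry.get_obs(); M=R.from_quat(np.array(o['tool_rot'])[[1,2,3,0]]).as_matrix()
    print('t',round(o['t'],2),'tcp',np.round(o['eef_pos'],4),'xyaw',round(np.degrees(np.arctan2(M[1,0],M[0,0])),2),'zaxis',M[:,2].round(4),'F',np.round(o['contact_force'],2),'w',round(float(o['gripper_width']),3),'g',np.round(o['grasp_force'],1))
    return np.array(o['eef_pos']),M
E
python3 - <<'E'
from h import *
pose(); c=viewer.read_camera('wrist'); save(c,'pics/d.png'); print(c['origin'])
E
```

```text
t: 2.1
eef_pos: [0.5319, -0.2079, 0.1506]
tool_rot: [0.0, 0.696, 0.718, 0.0]
contact_force: [0.5, 0.4, -0.9]
gripper_width: 0.649
grasp_force: 0.0
t 2.1 tcp [ 0.5319 -0.2079  0.1506] xyaw 91.83 zaxis [ 6.e-04 -4.e-04 -1.e+00] F [ 0.48  0.43 -0.89] w 0.649 g 0.0
[ 0.52987717 -0.14281324  0.32614483]
```

View pics/d.png

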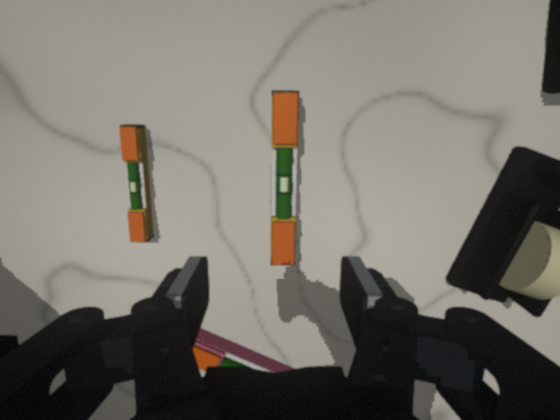

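The wrist picture shows the large level with its middle at (284.5,180) and ends at (285.5,91) and (283,265). The smaller one is on the left at (136,183).

```bash
python3 - <<'E'
from h import *
p,M=pose(); c=viewer.read_camera('wrist')
a=at(c,(285.7,92),.032);b=at(c,(283,264.5),.032);v=at(c,(284.3,184.5),.031)
l=a-b; print(a,b,'len',np.linalg.norm(l),'yaw',np.degrees(np.arctan2(l[1],l[0])),'mid',(a+b)/2,v)
for r in cut_out('wrist','level'):
    rc=cv2.minAreaRect(cv2.findNonZero(r['pixels'].astype(np.uint8))); print(r['score'],rc, at(c,rc[0],.03))
t=(a+b)/2; t[2]=.010; print('delta tool',M.T@(t-p))
E
```

```text
t 2.15 tcp [ 0.5371 -0.1972  0.1504] xyaw 92.46 zaxis [ 0.0042  0.0056 -1.    ] F [4.3  7.19 0.97] w 0.65 g 0.0
[ 0.54311539 -0.11275426  0.032     ] [ 0.5480509  -0.25805152  0.032     ] len 0.14538106034281228 yaw 91.94549262451 mid [ 0.54558315 -0.18540289  0.032     ] [ 0.54569002 -0.18635083  0.031     ]
0.78 ((276.26263427734375, 190.9705352783203), (26.56389808654785, 172.40350341796875), 1.3639274835586548) [ 0.53921354 -0.19234926  0.03      ]
0.74 ((223.30088806152344, 367.0132751464844), (71.06846618652344, 30.134933471679688), 22.750974655151367) [ 0.49554521 -0.36788254  0.03      ]
0.67 ((130.66207885742188, 193.94482421875), (117.09412384033203, 26.07628059387207), 85.2363510131836) [ 0.41624364 -0.19999754  0.03      ]
delta tool [0.0107006  0.00840718 0.14047606]
```

```bash
python3 -m crank '[{"delta_rot":[0,0,0],"xyz":[0.002,0,0.04],"fingers":-0.3},{"delta_rot":[0,0,0],"xyz":[0.002,0,0.08],"fingers":-0.3},{"delta_rot":[0,0,0],"xyz":[0.002,0,0.11],"fingers":-0.3},{"delta_rot":[0,0,0],"xyz":[0.002,0,0.13],"fingers":-0.3},{"delta_rot":[0,0,0],"xyz":[0.002,0,0.139],"fingers":-0.3},{"delta_rot":[0,0,0],"xyz":[0.002,0,0.139],"fingers":-0.3}]' 40
python3 - <<'E'
from h import *
pose()
E
```

```text
t: 2.85
eef_pos: [0.5299, -0.2082, 0.0106]
tool_rot: [-0.001, 0.696, 0.718, -0.001]
contact_force: [-0.6, 0.3, 0.2]
gripper_width: 0.649
grasp_force: 0.0
t 2.85 tcp [ 0.5299 -0.2082  0.0106] xyaw 91.76 zaxis [-2.e-03  1.e-04 -1.e+00] F [-0.55  0.28  0.2 ] w 0.649 g 0.0
```

```bash
python3 -m crank '[{"delta_rot":[0,0,0],"xyz":[0.014,0.009,0],"fingers":-0.3},{"delta_rot":[0,0,0],"xyz":[0.014,0.009,0],"fingers":-0.3},{"delta_rot":[0,0,0],"xyz":[0.014,0.009,0],"fingers":-0.3}]' 40
python3 - <<'E'
from h import *
p,M=pose(); c=viewer.read_camera('wrist'); pose(); save(c,'pics/e.png')
r=cut_out('wrist','level')
for r in r[:2]: print(r['score'],r['pixel'],at(c,r['pixel'],.03))
E
```

```text
t: 3.15
eef_pos: [0.541, -0.1922, 0.0127]
tool_rot: [0.001, 0.695, 0.719, 0.001]
contact_force: [0.5, -0.1, 0.5]
gripper_width: 0.65
grasp_force: 0.0
t 3.15 tcp [ 0.541  -0.1922  0.0127] xyaw 91.94 zaxis [ 2.3e-03 -3.0e-04 -1.0e+00] F [ 0.49 -0.11  0.52] w 0.65 g 0.0
t 3.2 tcp [ 0.5404 -0.1928  0.0125] xyaw 91.89 zaxis [ 1.6e-03 -6.0e-04 -1.0e+00] F [ 0.05 -0.58  0.52] w 0.649 g 0.0
0.91 [268.7, 227.4] [ 0.53796304 -0.17704539  0.03      ]
0.64 [29.1, 250.8] [ 0.42515096 -0.19229678  0.03      ]
```

View pics/e.png

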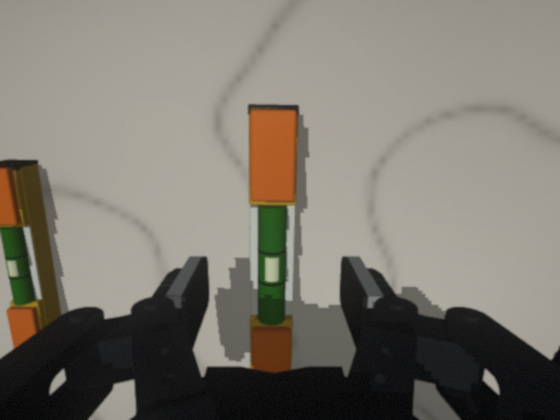

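The level sits between the fingers, with its vial at (272,264). I'll close.

```bash
python3 -m crank '[{"delta_rot":[0,0,0],"xyz":[0,0,0],"fingers":1},{"delta_rot":[0,0,0],"xyz":[0,0,0],"fingers":1},{"delta_rot":[0,0,0],"xyz":[0,0,0],"fingers":1},{"delta_rot":[0,0,0],"xyz":[0,0,0],"fingers":1},{"delta_rot":[0,0,0],"xyz":[0,0,0],"fingers":1},{"delta_rot":[0,0,0],"xyz":[0,0,0],"fingers":1}]' 60
python3 - <<'E'
from h import *
p,M=pose(); c=viewer.read_camera('wrist'); print('vial',at(c,(272,265),.031))
E
```

```text
t: 3.85
eef_pos: [0.5395, -0.1931, 0.0114]
tool_rot: [-0.0, 0.696, 0.718, -0.0]
contact_force: [0.1, -0.0, 0.0]
gripper_width: 0.002
grasp_force: 0.0
t 3.85 tcp [ 0.5395 -0.1931  0.0114] xyaw 91.83 zaxis [-1.e-04  0.e+00 -1.e+00] F [ 0.08 -0.03  0.04] w 0.002 g 0.0
vial [ 0.53863323 -0.19570603  0.031     ]
```

```bash
python3 - <<'E'
from h import *
c=viewer.read_camera('wrist'); d=viewer.read_camera('scene')
s=cv2.resize(d['img'][130:230,100:260],(560,350)); cv2.imwrite('pics/f.png',cv2.resize(np.vstack([c['img'],s]),(420,578))[...,::-1])
E
```

```text
(no output)
```

View pics/f.png

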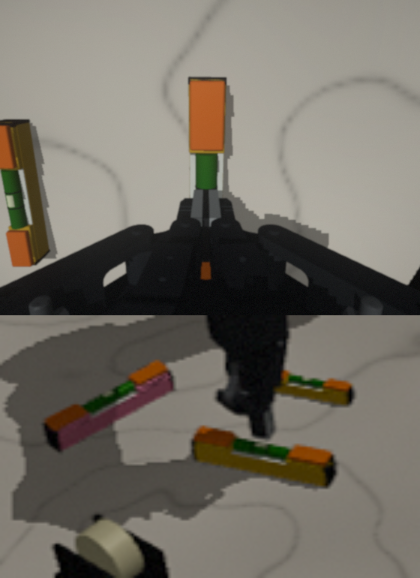

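```bash
python3 - <<'E'
from h import *
c=viewer.read_camera('scene'); p,M=pose()
o,d=ray(c,(200,174.5)); k=(p[0]-o[0])/d[0]; print('scene tip ray at tcp x:',o+k*d); k=(p[1]-o[1])/d[1]; print('at tcp y',o+k*d)
print('vial mid scene', at(c,(199,181),.031))
w=viewer.read_camera('wrist'); print('wrist cam in tool',M.T@(np.array(w['origin'])-p), (M.T@R.from_quat(np.array(w['rotation'])[[1,2,3,0]]).as_matrix()).round(3).tolist(), w['fx'])
im=c['img'][155:200,165:235]; cv2.imwrite('pics/g.png',cv2.resize(im,None,fx=10,fy=10,interpolation=cv2.INTER_CUBIC)[...,::-1])
E
```

```text
t 4.05 tcp [ 0.5395 -0.193   0.0115] xyaw 91.83 zaxis [ 0. -0. -1.] F [ 0.32 -0.82 -0.38] w 0.002 g 0.0
scene tip ray at tcp x: [ 0.53952671 -0.19389136  0.04568799]
at tcp y [ 0.54100878 -0.19303908  0.0470283 ]
vial mid scene [ 0.549466   -0.19399368  0.031     ]
wrist cam in tool [ 6.50428883e-02  1.23217208e-04 -1.75553422e-01] [[-0.001, 0.966, 0.259], [1.0, 0.001, 0.001], [0.001, 0.259, -0.966]] 356.7551234199042
```

View pics/g.png

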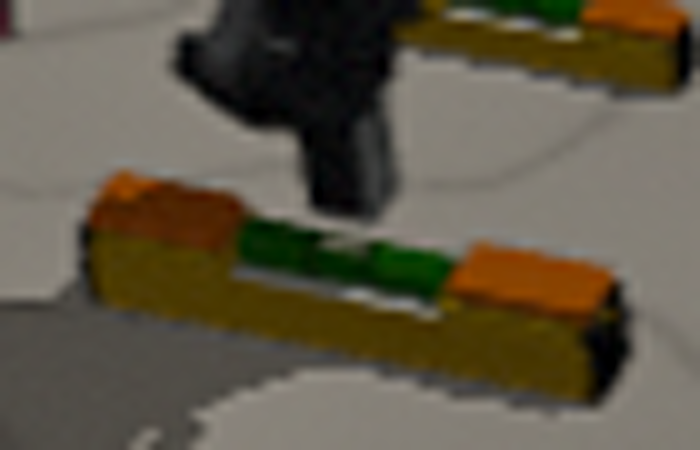

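Scene and wrist views agree that the shut fingertips are about 30 mm above the reported TCP: the tip is at scene (199.5,176.5), over the vial. The level is untouched. I'll reopen and go lower, watching the force.

```bash
python3 -m crank '[{"delta_rot":[0,0,0],"xyz":[0,0,0],"fingers":-0.3},{"delta_rot":[0,0,0],"xyz":[0,0,0],"fingers":-0.3},{"delta_rot":[0,0,0],"xyz":[0,0,0],"fingers":-0.3},{"delta_rot":[0,0,0],"xyz":[0,0,0],"fingers":-0.3},{"delta_rot":[0,0,0],"xyz":[-0.002,0,0.008],"fingers":-0.3},{"delta_rot":[0,0,0],"xyz":[-0.002,0,0.016],"fingers":-0.3},{"delta_rot":[0,0,0],"xyz":[-0.002,0,0.024],"fingers":-0.3},{"delta_rot":[0,0,0],"xyz":[-0.002,0,0.029],"fingers":-0.3},{"delta_rot":[0,0,0],"xyz":[-0.002,0,0.029],"fingers":-0.3}]' 60
python3 - <<'E'
from h import *
p,M=pose(); c=viewer.read_camera('scene');im=c['img'][155:200,165:235]; w=viewer.read_camera('wrist')
a=cv2.resize(im,None,fx=8,fy=8,interpolation=cv2.INTER_CUBIC); b=cv2.resize(w['img'],(300,225)); out=np.zeros((585,560,3),np.uint8); out[:360]=a; out[360:,:300]=b
cv2.imwrite('pics/i.png',out[...,::-1])
E
```

```text
t: 5.0
eef_pos: [0.5388, -0.1947, -0.0187]
tool_rot: [-0.001, 0.696, 0.718, -0.0]
contact_force: [-0.8, 0.1, 1.1]
gripper_width: 0.646
grasp_force: 0.0
t 5.0 tcp [ 0.5388 -0.1947 -0.0187] xyaw 91.84 zaxis [-1.8e-03  6.0e-04 -1.0e+00] F [-0.8   0.1   1.08] w 0.646 g 0.0
```

View pics/i.png

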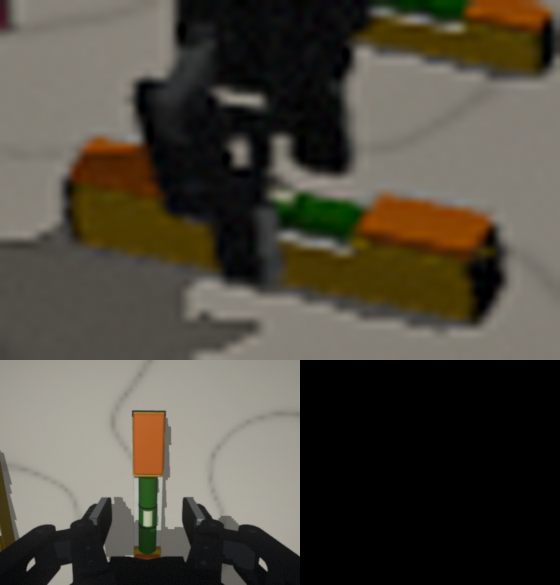

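The fingers now straddle the level (7 pictures viewed). I'll close.

```bash
python3 -m crank '[{"delta_rot":[0,0,0],"xyz":[0,0,0],"fingers":1},{"delta_rot":[0,0,0],"xyz":[0,0,0],"fingers":1},{"delta_rot":[0,0,0],"xyz":[0,0,0],"fingers":1},{"delta_rot":[0,0,0],"xyz":[0,0,0],"fingers":1},{"delta_rot":[0,0,0],"xyz":[0,0,-0.03],"fingers":1},{"delta_rot":[0,0,0],"xyz":[0,0,-0.06],"fingers":1},{"delta_rot":[0,0,0],"xyz":[0,0,-0.1],"fingers":1},{"delta_rot":[0,0,0],"xyz":[0,0,-0.12],"fingers":1},{"delta_rot":[0,0,0],"xyz":[0,0,-0.12],"fingers":1},{"delta_rot":[0,0,0],"xyz":[0,0,-0.12],"fingers":1}]' 60
python3 - <<'E'
from h import *
p,M=pose(); w=viewer.read_camera('wrist')
# level bottom height: tcp rel; measure offset of level along tool x from orange pads
hsv=cv2.cvtColor(w['img'],cv2.COLOR_RGB2HSV)
g=cv2.inRange(hsv,(50,100,30),(80,255,255)); o=cv2.inRange(hsv,(5,150,100),(15,255,255))
for n,m in('green',g),('orange',o):
    k,l,s,ce=cv2.connectedComponentsWithStats(m)
    for i in range(1,k):
        if s[i][4]>150: print(n,s[i].tolist(),ce[i].round(1))
print('cam',w['origin'])
E
```

```text
t: 6.1
eef_pos: [0.5389, -0.1951, 0.1017]
tool_rot: [-0.0, 0.696, 0.718, -0.0]
contact_force: [0.1, 0.5, -2.7]
gripper_width: 0.232
grasp_force: 59.5
t 6.1 tcp [ 0.5389 -0.1951  0.1017] xyaw 91.82 zaxis [-7.e-04 -1.e-04 -1.e+00] F [ 0.14  0.51 -2.66] w 0.232 g 59.5
green [94, 189, 16, 52, 441] [101.9 213.8]
green [258, 218, 33, 57, 1764] [273.8 245.8]
green [258, 273, 32, 85, 1897] [273.7 321.2]
orange [246, 99, 59, 114, 6325] [274.9 154.6]
orange [83, 147, 23, 39, 734] [ 94.2 165.9]
orange [95, 244, 22, 33, 577] [105.3 260. ]
cam [ 0.53711324 -0.13007277  0.27734288]
```

```bash
python3 - <<'E'
from h import *
p,M=pose(); w=viewer.read_camera('wrist')
a=at(w,(274.5,99),.1524); b=at(w,(274.5,212.5),.1524); x=M[:,0]
print('mid off tool x:',(a-p)@x-.073,(b-p)@x-.033,'tool y',(a-p)@M[:,1],(b-p)@M[:,1])
off=((a-p)@x-.073+(b-p)@x-.033)/2
yaw=np.radians(112.4); t=np.array([.5258,.2264,.10])-off*np.array([np.cos(yaw),np.sin(yaw),0])
print('tcp target',t,'delta tool',M.T@(t-p),'rot',-(112.4-91.82))
E
```

```text
t 6.15 tcp [ 0.5383 -0.1949  0.1009] xyaw 91.83 zaxis [-2.4e-03  5.0e-04 -1.0e+00] F [-0.27 -0.29 -2.46] w 0.225 g 59.5
mid off tool x: -0.0023696731210503114 -0.0014009653406476252 tool y 0.00023731047872276923 0.00022084275870054007
tcp target [0.52508156 0.22814306 0.1       ] delta tool [4.23252343e-01 2.97806571e-04 1.20289678e-03] rot -20.580000000000013
```

```bash
python3 -m crank '[{"delta_rot":[0,0,-2],"xyz":[0.03,0,0],"fingers":1},{"delta_rot":[0,0,-5],"xyz":[0.075,0,0],"fingers":1},{"delta_rot":[0,0,-8],"xyz":[0.125,0,0],"fingers":1},{"delta_rot":[0,0,-11],"xyz":[0.175,0,0],"fingers":1},{"delta_rot":[0,0,-13],"xyz":[0.225,0,0],"fingers":1},{"delta_rot":[0,0,-16],"xyz":[0.275,0,0],"fingers":1},{"delta_rot":[0,0,-18],"xyz":[0.325,0,0],"fingers":1},{"delta_rot":[0,0,-20],"xyz":[0.375,0,0],"fingers":1},{"delta_rot":[0,0,-20.6],"xyz":[0.41,0,0],"fingers":1},{"delta_rot":[0,0,-20.6],"xyz":[0.423,0,0],"fingers":1}]' 80
python3 -m crank '[{"delta_rot":[0,0,0],"xyz":[0,0,0.02],"fingers":1},{"delta_rot":[0,0,0],"xyz":[0,0,0.04],"fingers":1},{"delta_rot":[0,0,0],"xyz":[0,0,0.05],"fingers":1},{"delta_rot":[0,0,0],"xyz":[0,0,0.05],"fingers":1},{"delta_rot":[0,0,0],"xyz":[0,0,0.05],"fingers":1}]' 80
python3 - <<'E'
from h import *
p,M=pose(); c=viewer.read_camera('top'); s=viewer.read_camera('scene')
b=cv2.resize(s['img'][150:240,270:410],None,fx=4,fy=4,interpolation=2)
cv2.imwrite('pics/j.png',b[...,::-1])
E
```

```text
t: 7.2
eef_pos: [0.5239, 0.2329, 0.1011]
tool_rot: [-0.002, 0.553, 0.833, 0.0]
contact_force: [-0.7, -0.4, -2.0]
gripper_width: 0.213
grasp_force: 80.0
t: 7.7
eef_pos: [0.5261, 0.2273, 0.0524]
tool_rot: [-0.0, 0.556, 0.831, -0.0]
contact_force: [-0.0, 0.7, -1.5]
gripper_width: 0.221
grasp_force: 80.0
t 7.7 tcp [0.5261 0.2273 0.0524] xyaw 112.39 zaxis [-6.e-04 -2.e-04 -1.e+00] F [-0.04  0.73 -1.53] w 0.221 g 80.0
```

View pics/j.png

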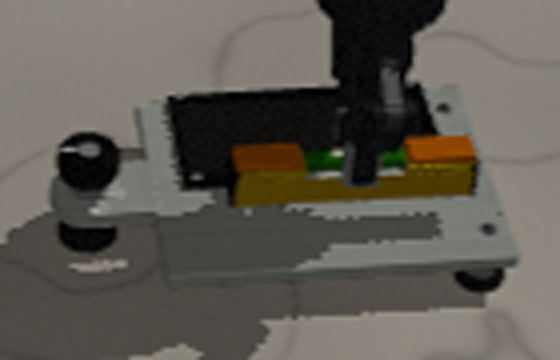

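The level is aligned over the bare strip, about 30 mm up. I'll lower it.

```bash
python3 -m crank '[{"delta_rot":[0,0,0],"xyz":[0,0,0.015],"fingers":1},{"delta_rot":[0,0,0],"xyz":[0,0,0.025],"fingers":1},{"delta_rot":[0,0,0],"xyz":[0,0,0.03],"fingers":1},{"delta_rot":[0,0,0],"xyz":[0,0,0.031],"fingers":1},{"delta_rot":[0,0,0],"xyz":[0,0,0.031],"fingers":1}]' 80
python3 -m crank '[{"delta_rot":[0,0,0],"xyz":[0,0,0.0005],"fingers":1},{"delta_rot":[0,0,0],"xyz":[0,0,0.001],"fingers":1},{"delta_rot":[0,0,0],"xyz":[0,0,0.001],"fingers":1}]'
python3 -m crank '[{"delta_rot":[0,0,0],"xyz":[0,0,0.0005],"fingers":1},{"delta_rot":[0,0,0],"xyz":[0,0,0.001],"fingers":1},{"delta_rot":[0,0,0],"xyz":[0,0,0.001],"fingers":1}]'
```

```text
t: 8.3
eef_pos: [0.5254, 0.227, 0.0224]
tool_rot: [0.0, 0.556, 0.831, -0.001]
contact_force: [-6.0, -4.3, 16.0]
gripper_width: 0.215
grasp_force: 82.4
t: 8.6
eef_pos: [0.5254, 0.227, 0.0224]
tool_rot: [0.001, 0.556, 0.831, -0.001]
contact_force: [-8.7, -6.9, 24.8]
gripper_width: 0.216
grasp_force: 83.5
t: 8.9
eef_pos: [0.5254, 0.227, 0.0223]
tool_rot: [0.001, 0.556, 0.831, -0.001]
contact_force: [-11.4, -7.4, 33.4]
gripper_width: 0.218
grasp_force: 84.6
```

```bash
python3 -m crank '[{"delta_rot":[0,0,0],"xyz":[0,0,-0.002],"fingers":1},{"delta_rot":[0,0,0],"xyz":[0,0,-0.003],"fingers":1},{"delta_rot":[0,0,0],"xyz":[0,0,-0.003],"fingers":0.1},{"delta_rot":[0,0,0],"xyz":[0,0,-0.003],"fingers":0.1},{"delta_rot":[0,0,0],"xyz":[0,0,-0.003],"fingers":0.1},{"delta_rot":[0,0,0],"xyz":[0,0,-0.003],"fingers":0.1},{"delta_rot":[0,0,0],"xyz":[0,0,-0.03],"fingers":0.1},{"delta_rot":[0,0,0],"xyz":[0,0,-0.07],"fingers":0.1},{"delta_rot":[0,0,0],"xyz":[0,0,-0.11],"fingers":0.1},{"delta_rot":[0,0,0],"xyz":[0,0,-0.15],"fingers":0.1}]' 60
python3 -m crank '[{"delta_rot":[0,0,0],"xyz":[-0.05,0,-0.04],"fingers":0.1},{"delta_rot":[0,0,0],"xyz":[-0.09,0,-0.04],"fingers":0.1},{"delta_rot":[0,0,0],"xyz":[-0.09,0,-0.04],"fingers":0.1},{"delta_rot":[0,0,0],"xyz":[-0.09,0,-0.04],"fingers":-0.3},{"delta_rot":[0,0,0],"xyz":[-0.09,0,-0.04],"fingers":-0.3}]'
python3 - <<'E'
from h import *
p,M=pose(); w=viewer.read_camera('wrist'); cv2.imwrite('pics/k.png',w['img'][...,::-1])
for t in('level','wheel_mid'):
  for r in search_frame('wrist',t): print(t,r)
E
```

```text
t: 9.9
eef_pos: [0.5258, 0.2277, 0.1708]
tool_rot: [-0.0, 0.556, 0.831, -0.0]
contact_force: [0.2, 0.2, -0.5]
gripper_width: 0.454
grasp_force: 0.0
t: 10.4
eef_pos: [0.5596, 0.1456, 0.209]
tool_rot: [-0.001, 0.556, 0.831, -0.0]
contact_force: [-0.3, 0.4, -0.4]
gripper_width: 0.652
grasp_force: 0.0
t 10.4 tcp [0.5596 0.1456 0.209 ] xyaw 112.5 zaxis [-1.1e-03  5.0e-04 -1.0e+00] F [-0.33  0.36 -0.39] w 0.652 g 0.0
level {'pixel': [272.1, 85.8], 'score': 0.63}
level {'pixel': [59.3, 378.3], 'score': 0.58}
level {'pixel': [419.7, 392.1], 'score': 0.23}
wheel_mid {'pixel': [223.5, 259.8], 'score': 0.88}
```

View pics/k.png

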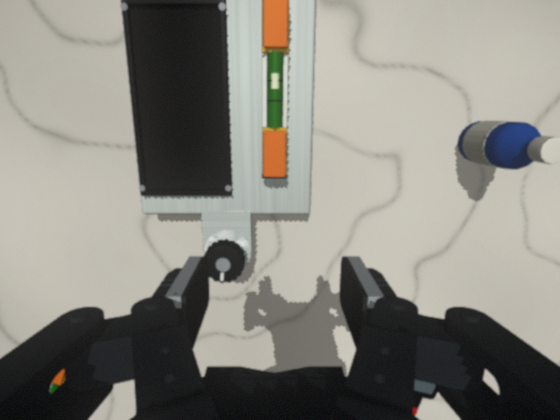

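The level lies lengthwise on the strip (vial at (275,90)), with the bubble at (275,81) towards the far end. The wheel is at (224,260). Next I'll measure both.

```bash
cat >> h.py <<'E'
def bubble(w,col=None,show=False):
    "bubble pos along level (m), + towards far end (away from wheel); from green vial ends"
    hsv=cv2.cvtColor(w['img'],cv2.COLOR_RGB2HSV)
    g=cv2.inRange(hsv,(45,100,25),(85,255,255)); g2=cv2.morphologyEx(g,cv2.MORPH_CLOSE,np.ones((19,19)))
    k,l,s,ce=cv2.connectedComponentsWithStats(g2); i=1+np.argmax(s[1:,4]); 
    rc=cv2.minAreaRect(cv2.findNonZero((l==i).astype(np.uint8))); B=cv2.boxPoints(rc)
    W=np.array([at(w,b,.070) for b in B]); e=[W[1]-W[0],W[2]-W[1]]; ax=max(e,key=np.linalg.norm); ax=ax/np.linalg.norm(ax)
    if ax[1]<0: ax=-ax
    m=W.mean(0); x,y,a,b=s[i][:4]; v=hsv[y:y+b,x:x+a]; br=cv2.inRange(v,(0,0,110),(180,130,255))&(255*cv2.erode((l==i).astype(np.uint8),np.ones((3,3))))[y:y+b,x:x+a]
    kk,ll,ss,cc=cv2.connectedComponentsWithStats(br); j=1+np.argmax(ss[1:,4]); q=at(w,cc[j]+[x,y],.070)
    print('vial mid',m.round(4),'len',[round(np.linalg.norm(t),4) for t in e],'yaw',np.degrees(np.arctan2(ax[1],ax[0])).round(2),'bubble px',(cc[j]+[x,y]).round(1),ss[j].tolist(),'bubble mm',round((q-m)@ax*1e3,2))
E
python3 - <<'E'
from h import *
p,M=pose(); w=viewer.read_camera('wrist'); bubble(w); print('q',telemetry.get_obs()['q'].round(3))
r=cut_out('wrist','wheel_mid')[0]; m=r['pixels'].astype(np.uint8)
g=(cv2.cvtColor(w['img'],cv2.COLOR_RGB2GRAY)<70).astype(np.uint8)[235:285,200:250]
print('mask',cv2.minEnclosingCircle(cv2.findNonZero(m)))
hc=cv2.HoughCircles(cv2.GaussianBlur(cv2.cvtColor(w['img'],cv2.COLOR_RGB2GRAY)[225:300,190:260],(5,5),0),cv2.HOUGH_GRADIENT,1,50,param1=80,param2=10,minRadius=16,maxRadius=28)
if hc is not None: print('hough',hc[0]+[190,225,0])
print(at(w,(224,264),.070),at(w,(221,260),.070))
E
```

```text
t 10.55 tcp [0.5595 0.1461 0.209 ] xyaw 112.58 zaxis [-1.e-03  3.e-04 -1.e+00] F [ 1.4   0.7  -1.01] w 0.647 g 0.0
vial mid [0.5271 0.2255 0.07  ] len [np.float64(0.0114), np.float64(0.0587)] yaw 112.87 bubble px [274.5  81. ] [2, 19, 10, 19, 172] bubble mm 7.84
q [ 0.086  0.366 -0.569  1.75   0.218  1.09  -0.161]
mask ((223.54336547851562, 261.335205078125), 21.813674926757812)
hough [[224.5        260.5         20.70000076]]
[0.54227928 0.06290541 0.07      ] [0.53822787 0.06563933 0.07      ]
```

```bash
python3 -m crank '[{"delta_rot":[0,0,-8.5],"xyz":[-0.03,-0.025,0.02],"fingers":-0.6},{"delta_rot":[0,0,-17],"xyz":[-0.068,-0.05,0.04],"fingers":-0.6},{"delta_rot":[0,0,-25.5],"xyz":[-0.068,-0.05,0.06],"fingers":-0.6},{"delta_rot":[0,0,-34],"xyz":[-0.068,-0.05,0.08],"fingers":-0.6},{"delta_rot":[0,0,-42.5],"xyz":[-0.068,-0.05,0.10],"fingers":-0.6},{"delta_rot":[0,0,-51],"xyz":[-0.068,-0.05,0.11],"fingers":-0.6},{"delta_rot":[0,0,-59.5],"xyz":[-0.068,-0.05,0.11],"fingers":-0.6},{"delta_rot":[0,0,-68],"xyz":[-0.068,-0.05,0.11],"fingers":-0.6},{"delta_rot":[0,0,-76.5],"xyz":[-0.068,-0.05,0.11],"fingers":-0.6},{"delta_rot":[0,0,-85],"xyz":[-0.068,-0.05,0.11],"fingers":-0.6}]' 60
python3 -m crank '[{"delta_rot":[0,0,0],"xyz":[0,0,0],"fingers":-0.6},{"delta_rot":[0,0,0],"xyz":[0,0,0],"fingers":-0.6}]'
python3 - <<'E'
from h import *
p,M=pose(); w=viewer.read_camera('wrist');print('q',telemetry.get_obs()['q'].round(3))
r=cut_out('wrist','wheel_mid')
for r in r[:1]:
    print(r['score'],cv2.minEnclosingCircle(cv2.findNonZero(r['pixels'].astype(np.uint8))))
    q=at(w,r['pixel'],.065); print(r['pixel'],q,'rel tool',M.T@(q-p))
cv2.imwrite('pics/l.png',w['img'][...,::-1])
E
```

```text
t: 11.65
eef_pos: [0.5401, 0.0632, 0.0994]
tool_rot: [-0.0, -0.155, 0.988, 0.0]
contact_force: [0.3, -0.2, 0.0]
gripper_width: 0.799
grasp_force: 0.0
t: 11.85
eef_pos: [0.54, 0.0629, 0.0993]
tool_rot: [-0.0, -0.15, 0.989, 0.0]
contact_force: [-0.7, 0.7, -0.8]
gripper_width: 0.802
grasp_force: 0.0
t 11.85 tcp [0.54   0.0629 0.0993] xyaw -162.77 zaxis [-3.e-04  4.e-04 -1.e+00] F [-0.69  0.74 -0.84] w 0.802 g 0.0
q [ 0.411  0.513 -0.823  1.92   0.472  0.913  1.226]
0.6 ((271.93585205078125, 226.74378967285156), 33.8046760559082)
[273.9, 225.8] [0.53972311 0.06234924 0.065     ] rel tool [ 0.00047196 -0.00047217  0.03432991]
```

View pics/l.png

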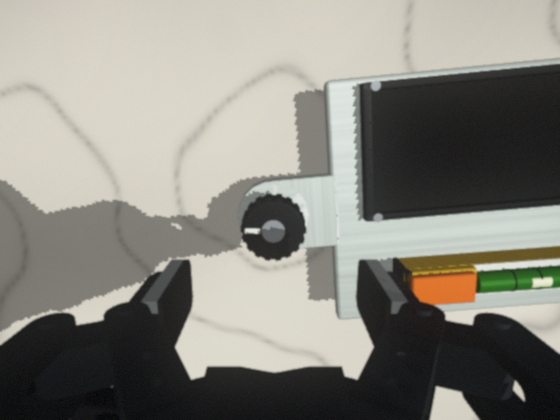

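The wheel is centred at (273,227) between the fingers, with the white mark on the left. That makes 11 pictures viewed, one over the limit, so from here I work from numbers only. I'll go down and grip.

```bash
python3 -m crank '[{"delta_rot":[0,0,0],"xyz":[0,0,0.03],"fingers":-0.6},{"delta_rot":[0,0,0],"xyz":[0,0,0.06],"fingers":-0.6},{"delta_rot":[0,0,0],"xyz":[0,0,0.08],"fingers":-0.6},{"delta_rot":[0,0,0],"xyz":[0,0,0.087],"fingers":-0.6},{"delta_rot":[0,0,0],"xyz":[0,0,0.087],"fingers":-0.6},{"delta_rot":[0,0,0],"xyz":[0,0,0.087],"fingers":1},{"delta_rot":[0,0,0],"xyz":[0,0,0.087],"fingers":1},{"delta_rot":[0,0,0],"xyz":[0,0,0.087],"fingers":1},{"delta_rot":[0,0,0],"xyz":[0,0,0.087],"fingers":1}]' 60
```

```text
t: 12.85
eef_pos: [0.5412, 0.0626, 0.014]
tool_rot: [0.001, -0.151, 0.988, -0.0]
contact_force: [-0.8, -1.3, 5.7]
gripper_width: 0.447
grasp_force: 59.5
```

```bash
python3 -m crank '[{"delta_rot":[0,0,8],"xyz":[0,0,0],"fingers":1},{"delta_rot":[0,0,16],"xyz":[0,0,0],"fingers":1},{"delta_rot":[0,0,24],"xyz":[0,0,0],"fingers":1},{"delta_rot":[0,0,32],"xyz":[0,0,0],"fingers":1},{"delta_rot":[0,0,40],"xyz":[0,0,0],"fingers":1},{"delta_rot":[0,0,48],"xyz":[0,0,0],"fingers":1},{"delta_rot":[0,0,56],"xyz":[0,0,0],"fingers":1},{"delta_rot":[0,0,64],"xyz":[0,0,0],"fingers":1},{"delta_rot":[0,0,72],"xyz":[0,0,0],"fingers":1},{"delta_rot":[0,0,80],"xyz":[0,0,0],"fingers":1}]' 60
python3 -m crank '[{"delta_rot":[0,0,0],"xyz":[0,0,0],"fingers":1},{"delta_rot":[0,0,0],"xyz":[0,0,0],"fingers":1}]'
python3 - <<'E'
from h import *
pose(); w=viewer.read_camera('wrist'); bubble(w)
E
```

```text
t: 13.85
eef_pos: [0.5411, 0.0628, 0.0148]
tool_rot: [0.001, 0.522, 0.853, 0.0]
contact_force: [-3.7, -1.1, 13.7]
gripper_width: 0.449
grasp_force: 60.1
t: 14.05
eef_pos: [0.5412, 0.0628, 0.0148]
tool_rot: [0.001, 0.519, 0.854, 0.0]
contact_force: [-3.0, -0.6, 14.5]
gripper_width: 0.447
grasp_force: 60.0
t 14.05 tcp [0.5412 0.0628 0.0148] xyaw 117.4 zaxis [ 2.3e-03 -6.0e-04 -1.0e+00] F [-2.99 -0.65 14.54] w 0.447 g 60.0Traceback (most recent call last):
  File "<stdin>", line 2, in <module>
  File "h.py", line 18, in bubble
    k,l,s,ce=cv2.connectedComponentsWithStats(g2); i=1+np.argmax(s[1:,4]);
                                                       ~~~~~~~~~^^^^^^^^^
    return _wrapfunc(a, 'argmax', axis=axis, out=out, **kwds)
    return bound(*args, **kwds)
ValueError: attempt to get argmax of an empty sequence
```

```bash
python3 -m crank '[{"delta_rot":[0,0,8.5],"xyz":[0,0,-0.0015],"fingers":1},{"delta_rot":[0,0,17],"xyz":[0,0,-0.0015],"fingers":1},{"delta_rot":[0,0,25.5],"xyz":[0,0,-0.0015],"fingers":1},{"delta_rot":[0,0,34],"xyz":[0,0,-0.002],"fingers":1},{"delta_rot":[0,0,42.5],"xyz":[0,0,-0.002],"fingers":1},{"delta_rot":[0,0,51],"xyz":[0,0,-0.002],"fingers":1},{"delta_rot":[0,0,59.5],"xyz":[0,0,-0.002],"fingers":1},{"delta_rot":[0,0,68],"xyz":[0,0,-0.0025],"fingers":1},{"delta_rot":[0,0,76.5],"xyz":[0,0,-0.0025],"fingers":1},{"delta_rot":[0,0,85],"xyz":[0,0,-0.0025],"fingers":1}]' 60
python3 -m crank '[{"delta_rot":[0,0,0],"xyz":[0,0,0],"fingers":1},{"delta_rot":[0,0,0],"xyz":[0,0,0],"fingers":1},{"delta_rot":[0,0,0],"xyz":[0,0,0],"fingers":-0.6},{"delta_rot":[0,0,0],"xyz":[0,0,0],"fingers":-0.6},{"delta_rot":[0,0,0],"xyz":[0,0,0],"fingers":-0.6},{"delta_rot":[0,0,0],"xyz":[0,0,-0.04],"fingers":-0.6},{"delta_rot":[0,0,0],"xyz":[0,0,-0.085],"fingers":-0.6},{"delta_rot":[0,0,0],"xyz":[0,0,-0.13],"fingers":-0.6},{"delta_rot":[0,0,0],"xyz":[0,0,-0.18],"fingers":-0.6},{"delta_rot":[0,0,0],"xyz":[0,0,-0.2],"fingers":-0.6}]'
python3 - <<'E'
from h import *
pose(); print(telemetry.get_obs()['q'].round(2))
E
```

```text
t: 15.1
eef_pos: [0.5412, 0.0631, 0.016]
tool_rot: [-0.0, 0.961, 0.276, 0.001]
contact_force: [0.4, -0.6, -0.4]
gripper_width: 0.45
grasp_force: 62.1
t: 16.1
eef_pos: [0.5422, 0.063, 0.22]
tool_rot: [0.0, 0.96, 0.28, 0.003]
contact_force: [1.5, 0.7, 0.3]
gripper_width: 0.8
grasp_force: 0.0
t 16.1 tcp [0.5422 0.063  0.22  ] xyaw 32.46 zaxis [ 0.0067  0.0014 -1.    ] F [1.52 0.71 0.26] w 0.8 g 0.0
[-0.22  0.24 -0.02  1.85  0.    1.05 -1.24]
```

```bash
python3 -m crank '[{"delta_rot":[0,0,-8],"xyz":[0.02,-0.03,0],"fingers":1},{"delta_rot":[0,0,-16],"xyz":[0.04,-0.06,0],"fingers":1},{"delta_rot":[0,0,-24],"xyz":[0.06,-0.09,0],"fingers":1},{"delta_rot":[0,0,-32],"xyz":[0.067,-0.1055,0],"fingers":1},{"delta_rot":[0,0,-40],"xyz":[0.067,-0.1055,0],"fingers":1},{"delta_rot":[0,0,-48],"xyz":[0.067,-0.1055,0],"fingers":1},{"delta_rot":[0,0,-56],"xyz":[0.067,-0.1055,0],"fingers":1},{"delta_rot":[0,0,-64],"xyz":[0.067,-0.1055,0],"fingers":1},{"delta_rot":[0,0,-72],"xyz":[0.067,-0.1055,0],"fingers":1},{"delta_rot":[0,0,-80],"xyz":[0.067,-0.1055,0],"fingers":1}]'
python3 -m crank '[{"delta_rot":[0,0,0],"xyz":[0,0,0],"fingers":1},{"delta_rot":[0,0,0],"xyz":[0,0,0],"fingers":1},{"delta_rot":[0,0,0],"xyz":[0,0,0],"fingers":1},{"delta_rot":[0,0,0],"xyz":[0,0,0],"fingers":1},{"delta_rot":[0,0,0],"xyz":[0,0,0],"fingers":1},{"delta_rot":[0,0,0],"xyz":[0,0,0],"fingers":1},{"delta_rot":[0,0,0],"xyz":[0,0,0],"fingers":1},{"delta_rot":[0,0,0],"xyz":[0,0,0],"fingers":1},{"delta_rot":[0,0,0],"xyz":[0,0,0],"fingers":1},{"delta_rot":[0,0,0],"xyz":[0,0,0],"fingers":1}]'
python3 - <<'E'
from h import *
pose()
for i in range(2): w=viewer.read_camera('wrist'); bubble(w)
E
```

```text
t: 17.1
eef_pos: [0.5397, 0.1874, 0.2147]
tool_rot: [-0.0, 0.553, 0.833, -0.0]
contact_force: [0.0, 0.3, 0.6]
gripper_width: 0.004
grasp_force: 0.0
t: 18.1
eef_pos: [0.5402, 0.1876, 0.215]
tool_rot: [0.0, 0.556, 0.831, 0.0]
contact_force: [0.2, 0.0, 0.3]
gripper_width: 0.002
grasp_force: 0.0
t 18.1 tcp [0.5402 0.1876 0.215 ] xyaw 112.43 zaxis [ 1.e-04  0.e+00 -1.e+00] F [0.23 0.02 0.35] w 0.002 g 0.0
vial mid [0.5266 0.2257 0.07  ] len [np.float64(0.0112), np.float64(0.0585)] yaw 112.76 bubble px [276.5 145.2] [2, 26, 10, 17, 156] bubble mm 0.09
vial mid [0.5266 0.2257 0.07  ] len [np.float64(0.0112), np.float64(0.0585)] yaw 112.76 bubble px [276.4 145.1] [2, 26, 10, 17, 157] bubble mm 0.14
```

```bash
python3 -m crank '[{"delta_rot":[0,0,0],"xyz":[-0.0126,0.0023,0.04],"fingers":1},{"delta_rot":[0,0,0],"xyz":[-0.0126,0.0023,0.08],"fingers":1},{"delta_rot":[0,0,0],"xyz":[-0.0126,0.0023,0.12],"fingers":1},{"delta_rot":[0,0,0],"xyz":[-0.0126,0.0023,0.145],"fingers":1},{"delta_rot":[0,0,0],"xyz":[-0.0126,0.0023,0.16],"fingers":1},{"delta_rot":[0,0,0],"xyz":[-0.0126,0.0023,0.162],"fingers":1},{"delta_rot":[0,0,0],"xyz":[-0.0126,0.0023,0.162],"fingers":1},{"delta_rot":[0,0,0],"xyz":[-0.0126,0.0023,0.162],"fingers":1}]'
python3 - <<'E'
from h import *
pose(); w=viewer.read_camera('wrist')
try: bubble(w)
except Exception as e: print(e)
s=viewer.read_camera('scene'); im=s['img'][165:215,300:400]
# tip column/row: lowest dark gripper pixel over the level in scene
from scipy.spatial.transform import Rotation as R
def proj(c,X):
    d=R.from_quat(np.array(c['rotation'])[[1,2,3,0]]).as_matrix().T@(np.array(X)-np.array(c['origin'])); return c['cx']+c['fx']*d[0]/-d[2], c['cy']+c['fy']*d[1]/d[2]
p=telemetry.get_obs()['eef_pos']
for dz in(0,.02,.03,.04): print(dz,np.round(proj(s,p+[0,0,dz]),1))
u,v=map(int,np.round(proj(s,p+[0,0,.031]))); print(s['img'][v-10:v+14,u].tolist())
E
```

```text
t: 19.0
eef_pos: [0.5483, 0.1773, 0.0545]
tool_rot: [0.001, 0.556, 0.831, 0.001]
contact_force: [0.6, 0.3, -0.6]
gripper_width: -0.003
grasp_force: 0.0
t 19.0 tcp [0.5483 0.1773 0.0545] xyaw 112.43 zaxis [ 2.6e-03  9.0e-04 -1.0e+00] F [ 0.64  0.32 -0.57] w -0.003 g 0.0
vial mid [0.527  0.2258 0.07  ] len [np.float64(0.0596), np.float64(0.0122)] yaw 111.68 bubble px [271.2 143.7] [5, 55, 21, 32, 598] bubble mm 0.5
0 [335.2 202.9]
0.02 [335.8 196.8]
0.03 [336.1 193.7]
0.04 [336.4 190.6]
[[3, 8, 9], [7, 10, 10], [7, 7, 9], [8, 7, 6], [11, 9, 15], [9, 10, 10], [9, 11, 12], [15, 15, 18], [8, 9, 11], [5, 6, 11], [12, 14, 13], [34, 28, 23], [111, 69, 36], [144, 70, 0], [114, 54, 0], [117, 57, 5], [116, 55, 0], [91, 44, 4], [88, 47, 1], [126, 103, 0], [74, 57, 1], [66, 51, 4], [79, 61, 2], [79, 61, 2]]
```

```bash
python3 -m crank '[{"delta_rot":[0,0,0],"xyz":[0,0,0.003],"fingers":1},{"delta_rot":[0,0,0],"xyz":[0,0,0.006],"fingers":1},{"delta_rot":[0,0,0],"xyz":[0,0,0.009],"fingers":1},{"delta_rot":[0,0,0],"xyz":[0,0,0.011],"fingers":1},{"delta_rot":[0,0,0],"xyz":[0,0,0.011],"fingers":1}]'
python3 -m crank '[{"delta_rot":[0,0,0],"xyz":[0,0,0.001],"fingers":1},{"delta_rot":[0,0,0],"xyz":[0,0,0.002],"fingers":1},{"delta_rot":[0,0,0],"xyz":[0,0,0.002],"fingers":1}]'
```

```text
t: 19.6
eef_pos: [0.5467, 0.1767, 0.0415]
tool_rot: [-0.0, 0.556, 0.831, -0.0]
contact_force: [0.1, 1.4, 0.3]
gripper_width: 0.003
grasp_force: 0.0
t: 19.9
eef_pos: [0.547, 0.1768, 0.0399]
tool_rot: [-0.0, 0.556, 0.831, -0.0]
contact_force: [0.3, -0.5, -0.4]
gripper_width: 0.001
grasp_force: 0.0
```

```bash
python3 -m crank '[{"delta_rot":[0,0,0],"xyz":[0,0,0.001],"fingers":1},{"delta_rot":[0,0,0],"xyz":[0,0,0.002],"fingers":1},{"delta_rot":[0,0,0],"xyz":[0,0,0.002],"fingers":1}]'
python3 -m crank '[{"delta_rot":[0,0,0],"xyz":[0,0,0.001],"fingers":1},{"delta_rot":[0,0,0],"xyz":[0,0,0.0015],"fingers":1},{"delta_rot":[0,0,0],"xyz":[0,0,0.0015],"fingers":1}]'
```

```text
t: 20.2
eef_pos: [0.5472, 0.1769, 0.0384]
tool_rot: [0.0, 0.556, 0.831, 0.0]
contact_force: [-1.3, -1.3, 6.6]
gripper_width: -0.0
grasp_force: 2.8
t: 20.5
eef_pos: [0.5472, 0.1769, 0.0373]
tool_rot: [0.0, 0.556, 0.831, 0.0]
contact_force: [-2.4, -0.9, 9.8]
gripper_width: -0.003
grasp_force: 4.8
```

```bash
for i in 1 2; do python3 -m crank '[{"delta_rot":[0,0,0],"xyz":[0,0,0],"fingers":1},{"delta_rot":[0,0,0],"xyz":[0,0,0],"fingers":1},{"delta_rot":[0,0,0],"xyz":[0,0,0],"fingers":1},{"delta_rot":[0,0,0],"xyz":[0,0,0],"fingers":1},{"delta_rot":[0,0,0],"xyz":[0,0,0],"fingers":1},{"delta_rot":[0,0,0],"xyz":[0,0,0],"fingers":1},{"delta_rot":[0,0,0],"xyz":[0,0,0],"fingers":1},{"delta_rot":[0,0,0],"xyz":[0,0,0],"fingers":1},{"delta_rot":[0,0,0],"xyz":[0,0,0],"fingers":1},{"delta_rot":[0,0,0],"xyz":[0,0,0],"fingers":1}]' | grep force; done
python3 - <<'E'
from h import *
pose(); w=viewer.read_camera('wrist'); bubble(w)
x=int(round(272)); print(w['img'][60:230,x-2:x+3].mean((1,2)).round().astype(int).tolist())
E
```

```text
contact_force: [-3.2, -0.8, 8.4]
grasp_force: 4.7
contact_force: [-2.6, -1.0, 9.6]
grasp_force: 4.7
t 22.5 tcp [0.5472 0.1769 0.0374] xyaw 112.43 zaxis [ 5.e-04 -1.e-04 -1.e+00] F [-2.61 -0.96  9.6 ] w 0.001 g 4.7
vial mid [0.5268 0.2257 0.07  ] len [np.float64(0.0123), np.float64(0.06)] yaw 113.05 bubble px [273.5 146.2] [7, 62, 20, 35, 681] bubble mm 0.81
[104, 108, 107, 107, 107, 106, 102, 95, 93, 92, 92, 92, 93, 92, 92, 92, 92, 91, 92, 91, 92, 92, 91, 91, 91, 90, 91, 90, 91, 90, 90, 90, 91, 90, 90, 90, 90, 89, 89, 91, 90, 90, 89, 89, 90, 90, 90, 90, 89, 89, 88, 90, 90, 90, 89, 90, 88, 89, 89, 89, 89, 89, 89, 89, 88, 83, 73, 65, 68, 83, 128, 194, 232, 239, 239, 239, 239, 239, 239, 239, 239, 239, 239, 239, 239, 239, 239, 239, 239, 239, 238, 239, 239, 238, 238, 239, 238, 238, 238, 238, 238, 232, 200, 128, 89, 86, 85, 77, 66, 63, 73, 83, 85, 85, 86, 85, 84, 84, 84, 84, 85, 85, 85, 83, 84, 84, 84, 84, 84, 83, 84, 83, 83, 83, 84, 84, 83, 83, 82, 83, 82, 83, 83, 83, 83, 82, 82, 82, 82, 82, 82, 82, 82, 82, 82, 81, 82, 82, 82, 81, 82, 90, 109, 133, 147, 141, 121, 122, 136, 143]
```

The bubble lies between both lines: rows 130–163, with the lines at 127.5 and 169, so about +0.7 mm off the middle. The push is steady at about 9.6 N, so I'm handing in.

```bash
python3 -c "
from station import job
print(job.hand_in())"
```

```text
the job is handed in; nothing more can be done
None
```

I handed the job in with the level flat on the bare strip, the bubble about 0.7 mm off the middle and between its lines, and the fingertips pressing at about 10 N; no verdict came back, and I viewed 11 pictures, one over the limit of 10.

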